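Pry the spring clip off a pulley axle with a hooked pick

ROBOT

A 6-joint arm with a two-finger parallel gripper is mounted at the origin on a cart in front of the work surface, level with it; the furniture and walls round the work are solid. World frame = base frame: x ahead of the robot, y to its left, z up, the work surface at z = 0. Lengths are in m, angles in rad, forces in N, time in s.
With the tool pointing down it reaches from about 0.375 to 0.9 m from the base axis. Payload 3.1 kg.
Tool frame: the origin (TCP) lies midway between the tips of the shut fingers; the grasp point (between the pads) lies 19 mm behind it; z points along the fingers, y is the direction in which the jaws open and shut (so a half turn about z gives the same grasp; the last joint's range is limited). The gripper opens to 87 mm and grips with 3 to 60 N. Pads are 19 mm wide; open, the fingers measure 117 mm over their backs; the gripper's body (75 mm by 190 mm) begins 51 mm behind the grasp point.
Start: joints at [-1.306, 0.527, 1.433, -0, 1.181, -0.178], TCP at [0.268, -0.565, 0.223] pointing down, gripper open.
Joint ranges: [-3.08, 3.08], [-0.75, 2.2], [0.22, 2.44], [-1.43, 4.57], [0, 2.65], [-2.85, 2.85]. Speed limits (rad/s): [2.79, 2.79, 3.14, 3.14, 3.14, 3.14].

INTERFACE

Orientations are given as a unit quaternion [x, y, z, w].
In Python, from rig import robot gives the robot as it stands.
- The arm moves only by the tool move_arm, never from a script. Its argument "rows" is one flat list of numbers, 7 for each row, row after row: the shift along the world's x, y, z in mm, then the turn, a rotation vector about the world's x, y, z in rad, then the closure, from 0 (fully open) to 1 (shut). A call has 1 to 12 rows; each row shifts and turns the commanded pose from where the row before left it; what a row does not reach is not made up. A row lasts 1/10 s, in which the tool goes at most 50 mm and 8.59 degrees, less where a joint would pass 70% of its speed; a pose out of reach is approached as far as the arm can. A call with a gripper value outside its range is refused whole. The fingers move at their own pace and stop on an object; "grip_force" is the grip in N (left out, the last holds). Time passes only in rows, so rows that do not move let the fingers close. It gives the time, the measured TCP pose, the force and the opening at its end, in the units of the state.
- robot.get_obs(): the state, without advancing time (a new reading comes with each control period).
- robot.camera(name): name is "scene" or "top"; returns a dict with "color" (384x512x3 uint8, red, green, blue), "z_map" (384x512 float32, m along the optical axis (not along the pixel's ray), 0 where there is no reading), "camera_matrix" (3x3 intrinsics, pixels), "R" (3x3) and "t" (3): a world point X has camera coordinates R X + t. Camera axes: x right, y down, z forward; pixel columns grow to the right and rows downward; lengths in m; the calibration is good to about 2 mm. A picture is of the moment at which its call begins.
- robot.hand_in(): hands the job in, once; it reports no verdict.
Trained networks look in the newest picture that a camera, given by its name, has taken for a name from the list of things; names that differ only in an ending like _2 or _b are one class to them, and where a whole thing is asked for, a point or a joint stands for the part that bears it (a point fixed in the world has none). Each returns a list of dicts, best first, with "conf" (0 to 1); they miss things now and then, are a little off and sometimes report something else, mostly with a low value. They report only what shows in the picture. A call takes as long as a camera call.
- robot.search_frame(camera, thing): "at" ([column, row] in pixels, amid what is visible of it).
- robot.spot_point(camera, thing): "at" ([column, row] in pixels: a listed point, or the origin of a listed thing).
The state is a dict: "time": time; "q": joint angles; "joint_velocities": joint speeds; "joint_torque": joint torques, N m; "position": TCP position; "tool_rot": TCP orientation; "ft_force": force on the tool from outside, world axes, zero at the start; "moment": the same for the moment, N m; "grip_width": finger opening in m.
Only numpy, scipy, OpenCV 4.12 (cv2) and the standard library are available. Lean on these libraries where they do the work, as an engineer would, in place of code of your own. Each camera call takes 0.05 s, during which the arm holds its last target.

TASK

Take the hooked pick from its rest and use its hook to pull the sprung wire clip out of the groove of the pulley's axle, dragging it by its eye over the pulley's edge so that it drops into the tray underneath. Press only lightly (a few newtons) on the plastic pulley, pull no harder than the clip needs, do not touch the clip with the gripper, and do not let the clip fly out of the tray. Then put the pick back on its rest with the hook down, let go of it, and leave the things standing around where they are.

Things in the scene. Friction and masses are not known exactly. Their poses are not given: they have to be found in the camera images.
- clip: Loose spring clip of round steel wire 3.5 mm thick, flat on the pulley's face in the axle's groove. Origin: ring centre, underside (2 mm play round the axle). Own +x points from its eye to the axle, z up. Two sprung arms grip the axle to x = +12 mm; about 5 to 12 N (varies) towards its -x draws it out, the arms snapping off the axle after some 7 mm; then the force drops suddenly. A collar stops it being lifted off.
- clip_eye (a point): Centre of the clip's eye, at the wire's mid-height, 20 mm from the ring's centre. The eye is a closed loop with an opening 12 mm long (along the clip's x) and 11 mm wide, wire 3.5 mm thick. The hook must go down through it onto, or within about 1 mm of, the pulley's face, or it slips over the wire. Drawn about 50 mm to the clip's -x, the clip drops off the pulley. Axes as the clip's.
- axle_face (a point): On the axle's axis at the upper face (50 mm above the desk) of a fixed black plastic belt pulley, 68 mm in diameter. It stands in the middle of a fixed grey tray 180 x 180 mm, walls 16 mm high, 4 mm thick, floor at 4 mm. Steel axle: groove 16 mm in diameter, 5.5 mm high, under a collar 22 mm in diameter, its top 13.5 mm above the face. x, y along the tray's sides, z up.
- pick_grip (a point): Centre of the handle of the loose hooked pick (about 50 g): black, 76 mm long, 12 wide, 14 high; grip it here across its width, from above. +x points along the tool to the hook, z up. A 4 mm steel shank along the axis ends in a clamp holding the hook, a 4 mm rod pointing down: round tip at x = +75.5 mm, y = 0, its lowest point anywhere from z = -17 to -31 mm (set differently each time).
- rest_seat (a point): Where the handle's centre lies when the pick is on its fixed aluminium rest (45 mm above the desk). Rest: base 90 x 44 mm, 8 mm thick; two posts 8 mm thick, 54 mm free between them along x, with open cradles on top (floor at 38 mm, about 19 mm wide, wider above; cheeks to 46 mm). x points along the pick, to the hook's side, z up.
- magnet_dish: Bystander: round steel dish 83 mm wide, 20 mm high, with small screws; origin under its centre. Leave alone.
- kapton_roll: Bystander: roll of amber tape lying flat, 72 mm wide, 19 mm high; origin under its centre. Leave alone.
- flush_cutters: Bystander: small cutting pliers, 129 x 41 x 12 mm; origin under the centre. Leave alone.

How it is judged:
By the outcome, as a careful person would: the job done as asked, in the order asked, and still so for the second after the job is handed in, with the robot touching nothing.
It also fails if it takes over 56 s, if anything falls off the work surface, if the arm or the gripper's body presses on something with over 40 N, if the wrist force passes 120 N, or if a joint passes its speed limit or range.

## Working session

There is one attempt and no reset: what is moved stays moved. The work goes in short steps, Python scripts to look and compute and a tool call to move; the robot and the scene stay as the last step left them, time stands still between calls to the robot, and variables do not carry over. Pictures are saved under pics/ and viewed, and the job is handed in when it is done.

Besides the shell and the picture viewer there is one more tool, called after "Emit:" as name(argument=value, ...) on one line, values as JSON. move_arm: Moves the arm, as the interface text tells. Its arguments: {"type":"object","properties":{"rows":{"type":"array","items":{"type":"number"}},"grip_force":{"type":"number"}},"required":["rows"]}

```bash
mkdir -p pics; ls
cat > h.py <<'E'
import numpy as np, cv2
from rig import robot
def cam(n):
    return robot.camera(n)
def px2w(c,u,v,z=None):
    K=np.array(c["camera_matrix"]);R=np.array(c["R"]);t=np.array(c["t"])
    d=R.T@(np.linalg.inv(K)@np.array([u,v,1.0])); o=-R.T@t
    if z is None:
        zz=c["z_map"][int(round(v)),int(round(u))]; return o+d*zz
    return o+d*(z-o[2])/d[2]
def w2px(c,X):
    p=np.array(c["camera_matrix"])@(np.array(c["R"])@np.array(X)+np.array(c["t"])); return p[:2]/p[2]
E
python3 - <<'E'
from h import *
o=robot.get_obs(); print({k:np.round(v,3).tolist() for k,v in o.items()})
Z={'clip':.05,'clip_eye':.052,'axle_face':.05,'pick_grip':.045,'rest_seat':.045,'magnet_dish':0,'kapton_roll':0,'flush_cutters':0}
for n in ["scene","top"]:
    c=cam(n); cv2.imwrite(f"pics/{n}0.png",c["color"][:,:,::-1]); print(n,(-np.array(c["R"]).T@c["t"]).round(3))
    for k,z in Z.items():
        for d in robot.spot_point(n,k)[:2]:
            print(k,round(d["conf"],2),np.round(d["at"],1),px2w(c,*d["at"],z).round(4), px2w(c,*d["at"]).round(4))
E
```

```text
pics
{'time': 0.0, 'q': [-1.307, 0.528, 1.434, 0.0, 1.181, -0.179], 'joint_velocities': [-0.001, -0.001, -0.0, -0.001, -0.001, -0.001], 'joint_torque': [-0.0, -44.004, -17.659, 0.063, 0.058, -0.0], 'position': [0.268, -0.564, 0.222], 'tool_rot': [0.976, 0.22, -0.0, -0.001], 'ft_force': [1.328, 0.57, -0.541], 'moment': [0.004, 0.006, 0.013], 'grip_width': 0.087}
scene [-0.166  0.588  0.439]
clip 0.44 [282.9 168.2] [0.5927 0.0599 0.05  ] [0.5795 0.069  0.0567]
clip_eye 0.6 [282.9 172.9] [0.5634 0.0797 0.052 ] [0.5651 0.0785 0.0511]
axle_face 0.62 [281.9 169.6] [0.5862 0.0674 0.05  ] [0.5782 0.0729 0.0541]
pick_grip 0.58 [233.  219.3] [0.4323 0.2886 0.045 ] [0.4384 0.2856 0.041 ]
rest_seat 0.7 [235.1 215.5] [0.4438 0.2779 0.045 ] [0.4316 0.2841 0.0528]
magnet_dish 0.94 [316.5 222.6] [0.396  0.1005 0.    ] [0.3728 0.1207 0.0182]
kapton_roll 0.97 [185.8 190.7] [0.6899 0.2938 0.    ] [0.6549 0.3058 0.0179]
kapton_roll 0.58 [318.2 222.3] [0.3952 0.0964 0.    ] [0.392  0.0992 0.0025]
flush_cutters 0.66 [311.1 261. ] [0.2903 0.1973 0.    ] [0.2784 0.2076 0.0115]
top [0.281 0.185 1.121]
clip 0.6 [289.6 146.5] [0.5909 0.0684 0.05  ] [0.5873 0.0697 0.0624]
clip 0.19 [202.6 208.5] [0.4413 0.2837 0.05  ] [0.441  0.2836 0.0518]
clip_eye 0.63 [288.7 155.3] [0.5679 0.0717 0.052 ] [0.569  0.0713 0.0478]
clip_eye 0.44 [292.4 147.7] [0.5871 0.0618 0.052 ] [0.5836 0.0632 0.064 ]
axle_face 0.78 [291.  147.1] [0.5893 0.0649 0.05  ] [0.5853 0.0665 0.0639]
pick_grip 0.58 [206.5 208.6] [0.4416 0.2748 0.045 ] [0.4405 0.2743 0.0519]
rest_seat 0.69 [203.9 207.2] [0.4451 0.2811 0.045 ] [0.444  0.2804 0.0526]
magnet_dish 0.93 [280.  225.8] [0.4003 0.0956 0.    ] [ 4.004e-01  9.560e-02 -3.000e-04]
kapton_roll 0.96 [201.8 116.7] [0.6908 0.2891 0.    ] [0.6903 0.289  0.0015]
flush_cutters 0.84 [237.2 276.7] [0.2784 0.205  0.    ] [0.2785 0.2048 0.0106]
```

Run:
```python
import cv2
s=cv2.imread("pics/scene0.png");t=cv2.imread("pics/top0.png")
cv2.imwrite("pics/t1.png",cv2.resize(t[90:240,160:340],None,fx=4.4,fy=4,interpolation=cv2.INTER_CUBIC)[:600,:800])
cv2.imwrite("pics/s1.png",cv2.resize(s[130:250,190:350],None,fx=5,fy=5,interpolation=cv2.INTER_CUBIC))
```

```text
(no output)
```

View pics/t1.png

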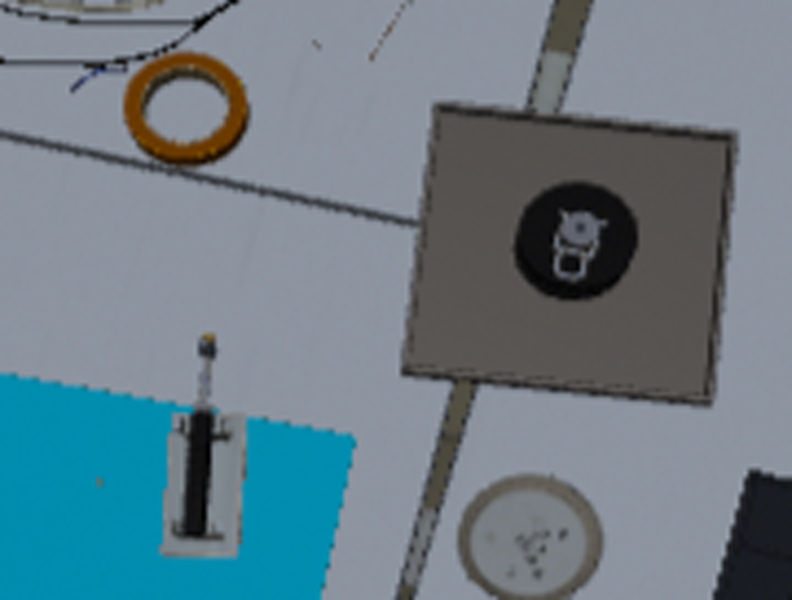

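View pics/s1.png

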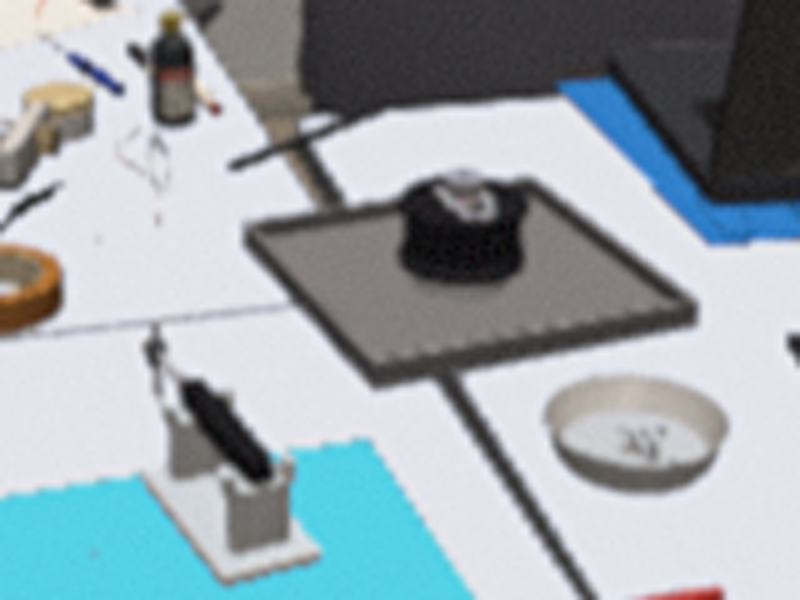

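View pics/scene0.png

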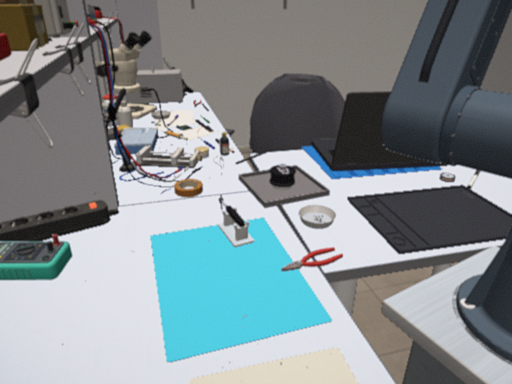

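View pics/top0.png

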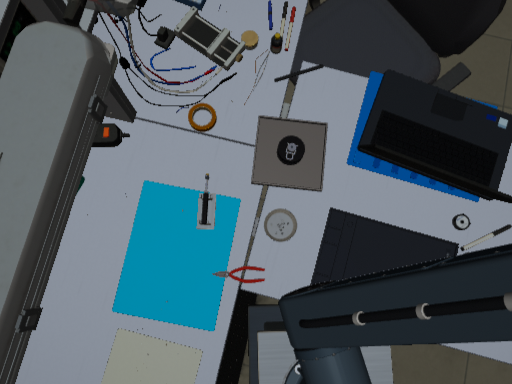

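```bash
cat >> h.py <<'E'
def ortho(c,x0,x1,y0,y1,z,s):
    # image: row down = -x, col right = -y ; s px per m
    K=np.array(c["camera_matrix"]);R=np.array(c["R"]);t=np.array(c["t"])
    W=int((y1-y0)*s);H=int((x1-x0)*s)
    jj,ii=np.meshgrid(np.arange(W),np.arange(H))
    P=np.stack([x1-ii/s,y1-jj/s,np.full(jj.shape,z)],-1)@R.T+t
    p=P@K.T; m=(p[...,:2]/p[...,2:]).astype(np.float32)
    im=cv2.remap(c["color"],m[...,0],m[...,1],cv2.INTER_CUBIC)[:,:,::-1].copy()
    st=0.01
    for k in range(int(np.ceil(x0/st)),int(x1/st)+1):
        y=int((x1-k*st)*s); cv2.line(im,(0,y),(8,y),(0,0,255),1); cv2.putText(im,str(k*10),(10,y+4),0,.35,(0,0,255))
    for k in range(int(np.ceil(y0/st)),int(y1/st)+1):
        x=int((y1-k*st)*s); cv2.line(im,(x,0),(x,8),(0,0,255),1); cv2.putText(im,str(k*10),(x-8,18),0,.35,(0,0,255))
    return im
E
python3 - <<'E'
from h import *
c=cam("top"); 
cv2.imwrite("pics/o1.png",ortho(c,.38,.53,.22,.34,.050,4500)[:600])
cv2.imwrite("pics/o1.png",cv2.resize(ortho(c,.38,.53,.22,.34,.050,4000),None,fx=1,fy=1))
cv2.imwrite("pics/o2.png",ortho(c,.53,.64,.01,.12,.052,5000))
z=c["z_map"]
print("pick", [(k,) for k in []])
# handle pixels: dark, height >.04 in region
K=np.array(c["camera_matrix"]);R=np.array(c["R"]);t=np.array(c["t"])
v,u=np.mgrid[165:245,180:240]; zz=z[165:245,180:240]
P=(np.stack([(u-K[0,2])/K[0,0]*zz,(v-K[1,2])/K[1,1]*zz,zz],-1)-t)@R
g=c["color"][165:245,180:240].astype(int)
m=(P[...,2]>.04)&(g.max(-1)<70)
Q=P[m]; print(m.sum(),Q.mean(0).round(4),Q.min(0).round(4),Q.max(0).round(4))
U,S,V=np.linalg.svd(Q[:,:2]-Q[:,:2].mean(0)); print(V[0], np.degrees(np.arctan2(V[0,1],V[0,0])))
a=(Q[:,:2]-Q[:,:2].mean(0))@V[0]; print(a.min(),a.max())
E
```

```text
pick []
174 [0.4464 0.2789 0.0516] [0.4056 0.2702 0.0405] [0.5209 0.293  0.0572]
[-0.99744042  0.07150244] 175.89971316058583
-0.0748942764386193 0.04078381307577583
```

View pics/o1.png

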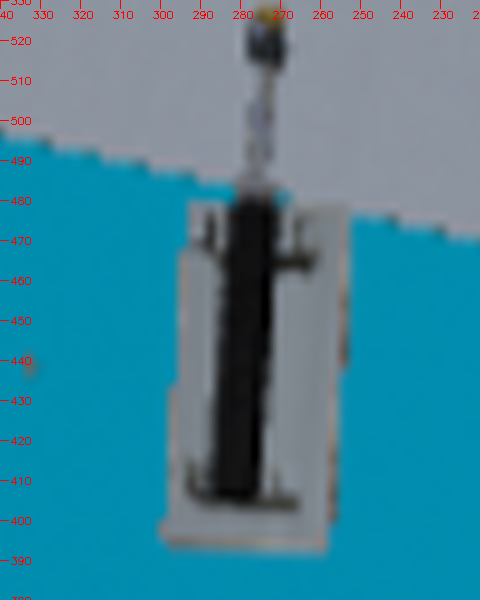

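View pics/o2.png

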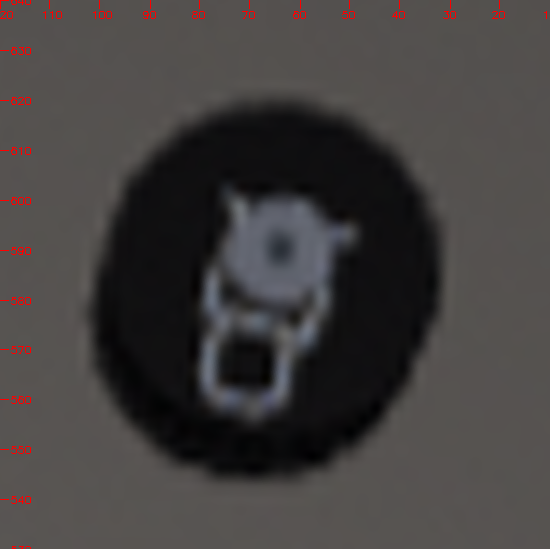

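The top view shows the pick lying with its handle centred near (0.4425, 0.279), yaw about -4°, and the hook on the +x side. The pulley axle is near (0.586, 0.0655) and the clip's eye near (0.5675, 0.070). The clip's x yaw is about -15°.

Emit:
move_arm(rows=[17,39,0,0,0,-0.043,0,17,39,0,0,0,-0.043,0,17,39,0,0,0,-0.043,0,17,39,0,0,0,-0.043,0,17,39,0,0,0,-0.043,0,17,39,0,0,0,-0.043,0,17,39,0,0,0,-0.043,0,17,39,0,0,0,-0.043,0,17,39,0,0,0,-0.043,0,17,39,0,0,0,-0.043,0,17,39,0,0,0,-0.043,0,17,39,0,0,0,-0.043,0])

```text
time: 2.15
position: [0.4724, -0.0951, 0.2228]
tool_rot: [0.999, -0.038, 0.0, 0.0]
ft_force: [-0.2, -0.4, -0.6]
grip_width: 0.0868
```

Emit:
move_arm(rows=[-4,47,-10,0,0,0,0,-4,47,-10,0,0,0,0,-4,47,-10,0,0,0,0,-4,47,-10,0,0,0,0,-4,47,-10,0,0,0,0,-4,47,-10,0,0,0,0,-4,47,-10,0,0,0,0,-1,45,-10,0,0,0,0,0,0,0,0,0,0,0,0,0,0,0,0,0,0])

```text
time: 3.15
position: [0.4423, 0.278, 0.1423]
tool_rot: [0.999, -0.035, -0.0, 0.0]
ft_force: [-0.4, 0.3, -0.2]
grip_width: 0.0868
```

Emit:
move_arm(rows=[0,1,-35,0,0,0,0,0,0,-32,0,0,0,0,0,0,0,0,0,0,0])

```text
time: 3.45
position: [0.4405, 0.2756, 0.0729]
tool_rot: [0.999, -0.038, -0.004, 0.002]
ft_force: [-0.4, 0.3, -0.3]
grip_width: 0.0869
```

Run:
```python
from h import *
for n in ["scene","top"]:
    c=cam(n); im=c["color"][:,:,::-1]
    u,v=w2px(c,[.4425,.279,.06]).astype(int); print(u,v)
    cv2.imwrite(f"pics/{n}2.png",cv2.resize(im[max(v-60,0):v+50,u-70:u+70],None,fx=5,fy=5,interpolation=cv2.INTER_CUBIC))
```

```text
234 209
204 207
```

View pics/scene2.png

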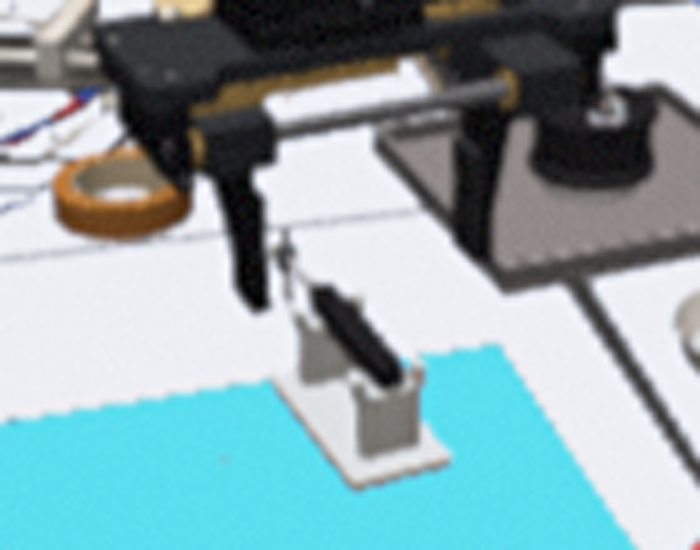

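View pics/top2.png

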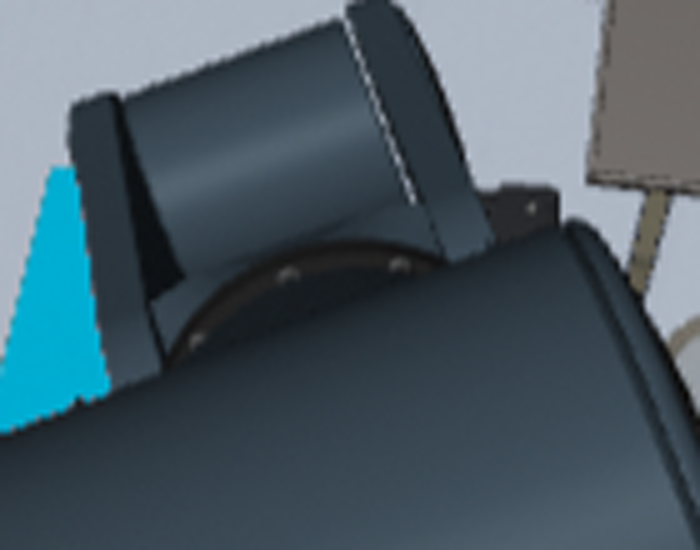

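Run:
```python
from h import *
o=robot.get_obs(); p=o["position"]; print(p.round(4),o["tool_rot"].round(4))
c=cam("scene");o=robot.get_obs(); p=o["position"]; print(p.round(4),o["tool_rot"].round(4))
y=np.array([-.0715,-.997,0])  # dir
def cr(X): return ((w2px(c,X)-[164,149])*5).round(0)
for s in (1,-1): print(cr(p+s*y*.0435),cr(p+s*y*.0585))
for X in ([.4425,.279,.052],[.4425,.279,.045],[.518,.2735,.052]): print(cr(X))
```

```text
[0.4431 0.277  0.0759] [ 9.993e-01 -3.760e-02 -5.000e-04  3.000e-04]
[0.4439 0.2775 0.0767] [ 9.993e-01 -3.750e-02  7.000e-04 -2.000e-04]
[452. 242.] [484. 235.]
[253. 286.] [217. 294.]
[354. 320.]
[355. 335.]
[286. 243.]
```

Run:
```python
from h import *
c=cam("scene");o=robot.get_obs(); p=o["position"]; print(p.round(4))
y=np.array([-.0715,-.997,0]);x=np.array([.997,-.0715,0])
im=cv2.resize(c["color"][149:259,164:304,::-1],None,fx=5,fy=5,interpolation=cv2.INTER_CUBIC)
def d(X,col):
    u=((w2px(c,X)-[164,149]+.5)*5).astype(int); cv2.circle(im,tuple(int(a) for a in u),2,col,-1)
for s in (1,-1):
  for a in (.0435,.0585):
    for b in (-.0095,.0095): d(p+s*y*a+x*b,(0,0,255))
q=np.array([.4425,.279,.052]);
for b in (-.038,.038):
  for a in (-.006,.006): d(q+x*b+y*a,(0,255,0))
cv2.imwrite("pics/s3.png",im)
```

```text
[0.4442 0.2779 0.0771]
```

View pics/s3.png

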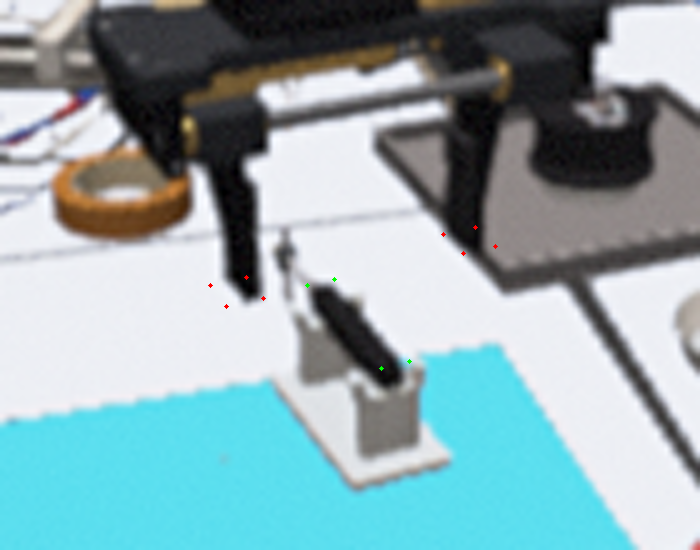

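Emit:
move_arm(rows=[0,0,-20,0,0,0,0,0,0,-15,0,0,0,0,0,0,-10,0,0,0,0,0,0,-4,0,0,0,0,0,0,0,0,0,0,0,0,0,0,0,0,0,0])

```text
time: 4.25
position: [0.4434, 0.2785, 0.0272]
tool_rot: [0.999, -0.037, 0.001, -0.0]
ft_force: [0.6, -0.1, 0.2]
grip_width: 0.0867
```

Emit:
move_arm(rows=[0,0,-1,0,0,0,0.7,0,0,0,0,0,0,0.8,0,0,0,0,0,0,0.9,0,0,0,0,0,0,1,0,0,0,0,0,0,1,0,0,0,0,0,0,1,0,0,0,0,0,0,1,0,0,0,0,0,0,1], grip_force=10)

```text
time: 5.05
position: [0.4428, 0.2783, 0.0255]
tool_rot: [0.999, -0.037, -0.0, -0.0]
ft_force: [0.8, 0.0, 0.2]
grip_width: 0.0308
```

Emit:
move_arm(rows=[0,0,0,0,0,0,1,0,0,0,0,0,0,1,0,0,0,0,0,0,1,0,0,0,0,0,0,1,0,0,0,0,0,0,1])

```text
time: 5.55
position: [0.4428, 0.2783, 0.0256]
tool_rot: [0.999, -0.037, 0.0, -0.0]
ft_force: [1.4, -0.3, -0.4]
grip_width: 0.0121
```

Emit:
move_arm(rows=[0,0,0,0,0,0,1,0,0,0,0,0,0,1,0,0,0,0,0,0,1], grip_force=50)

```text
time: 5.85
position: [0.4428, 0.2783, 0.0256]
tool_rot: [0.999, -0.037, 0.0, -0.0]
ft_force: [-0.5, -0.1, 0.1]
grip_width: 0.0113
```

Emit:
move_arm(rows=[0,0,10,0,0,0,1,0,0,20,0,0,0,1,0,0,20,0,0,0,1,0,0,20,0,0,0,1,10,-38,0,0,0,-0.038,1,10,-38,0,0,0,-0.038,1,10,-38,0,0,0,-0.038,1,10,-38,0,0,0,-0.038,1,8,-26,0,0,0,-0.038,1,4,-11,0,0,0,0,1,0,0,0,0,0,0,1,0,0,0,0,0,0,1])

```text
time: 7.05
position: [0.4943, 0.0901, 0.0957]
tool_rot: [0.991, -0.131, -0.0, -0.0]
ft_force: [0.5, 0.8, -0.5]
grip_width: 0.0115
```

```bash
cat > look.py <<'E'
from h import *
import sys
tag=sys.argv[1]
for n in ["scene","top"]:
    c=cam(n);o=robot.get_obs(); im=c["color"][:,:,::-1]
    u,v=w2px(c,[.567,.07,.06]).astype(int)
    x0,y0=max(u-50,0),max(v-45,0)
    cv2.imwrite(f"pics/{n}{tag}.png",cv2.resize(im[y0:v+35,x0:u+50],None,fx=7,fy=7,interpolation=cv2.INTER_CUBIC)); print(n,x0,y0)
print(o["position"].round(4),o["ft_force"].round(2),o["tool_rot"].round(4),o["time"])
E
python3 look.py 4
```

```text
scene 235 123
top 239 109
[0.494  0.0906 0.0956] [-0.55  0.05 -0.08] [ 9.915e-01 -1.302e-01 -4.000e-04 -1.000e-04] 7.15
```

View pics/scene4.png

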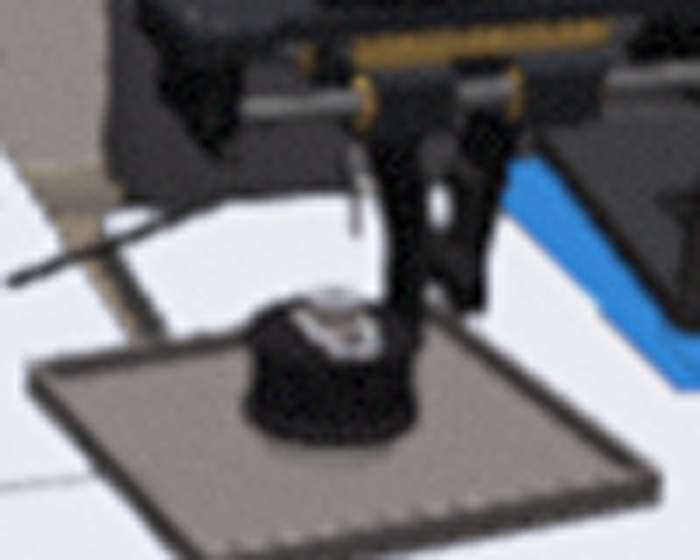

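View pics/top4.png

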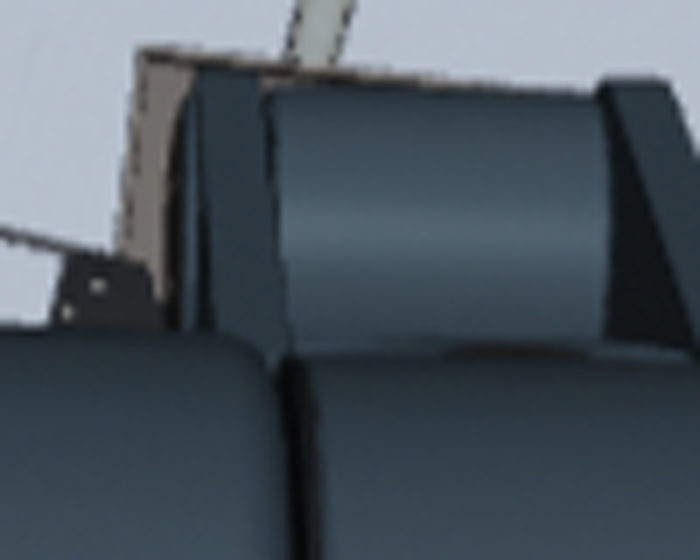

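Run:
```python
from h import *
c=cam("scene");print(robot.get_obs()["position"].round(4))
for X in ([.5669,.0711,.080],[.5669,.0711,.09],[.5669,.0711,.1],[.5675,.07,.052],[.586,.0655,.0635],[.55,.07,.052]):
    print(X,((w2px(c,X)-[235,123]+.5)*7).round(0))
for n in ("clip_eye","clip","axle_face"): print(n,[(round(d["conf"],2),((np.array(d["at"])-[235,123]+.5)*7).round(0)) for d in robot.spot_point("scene",n)[:2]])
im=c["color"][135:185,255:315,::-1]
cv2.imwrite("pics/s5.png",cv2.resize(im,None,fx=12,fy=12,interpolation=cv2.INTER_CUBIC))
```

```text
[0.494  0.0907 0.0956]
[0.5669, 0.0711, 0.08] [356. 273.]
[0.5669, 0.0711, 0.09] [357. 247.]
[0.5669, 0.0711, 0.1] [358. 221.]
[0.5675, 0.07, 0.052] [355. 344.]
[0.586, 0.0655, 0.0635] [338. 295.]
[0.55, 0.07, 0.052] [382. 361.]
clip_eye [(0.61, array([322., 356.]))]
clip [(0.46, array([342., 335.]))]
axle_face [(0.88, array([323., 337.]))]
```

View pics/s5.png

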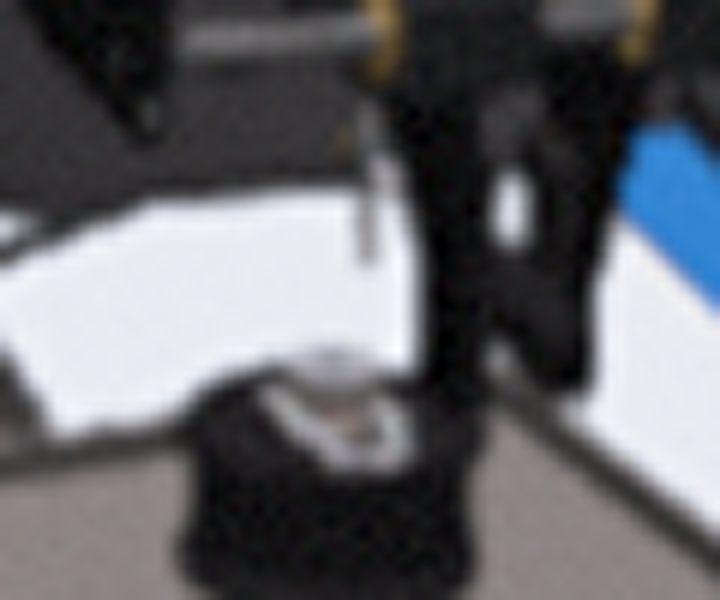

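```bash
cat > ov.py <<'E'
from h import *
import sys
ex,ey,yaw=float(sys.argv[1]),float(sys.argv[2]),np.radians(float(sys.argv[3]))
def pts(cx,cy,z,hw,hl):
    a=np.array([np.cos(yaw),np.sin(yaw)]);b=np.array([-a[1],a[0]])
    return [np.r_[np.array([cx,cy])+s*hl*a+t*hw*b,z] for s,t in((1,1),(1,-1),(-1,-1),(-1,1))]
def draw(im,c,x0,y0,f):
    def pr(P): return ((np.array([w2px(c,X) for X in P])-[x0,y0]+.5)*f).astype(np.int32)
    cv2.polylines(im,[pr(pts(ex,ey,.052,.0055+.00175,.006+.00175))],True,(0,255,0),1)
    th=np.linspace(0,6.28,40)
    cv2.polylines(im,[pr([[.586+.011*np.cos(t),.0655+.011*np.sin(t),.0635] for t in th])],True,(0,0,255),1)
    cv2.polylines(im,[pr([[.586+.034*np.cos(t),.0655+.034*np.sin(t),.05] for t in th])],True,(255,0,0),1)
c=cam("scene"); im=cv2.resize(c["color"][145:185,260:310,::-1],None,fx=14,fy=14,interpolation=cv2.INTER_CUBIC); draw(im,c,260,145,14); cv2.imwrite("pics/ovs.png",im)
c=cam("top"); t=cv2.imread("pics/top0.png"); im=cv2.resize(t[125:170,265:315],None,fx=12,fy=12,interpolation=cv2.INTER_CUBIC); draw(im,c,265,125,12); cv2.imwrite("pics/ovt.png",im)
E
python3 ov.py .5675 .07 -15
```

```text
(no output)
```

View pics/ovs.png

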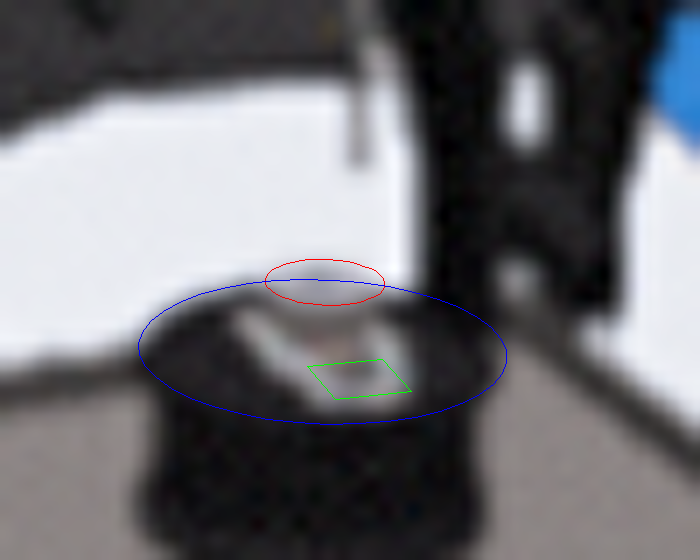

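View pics/ovt.png

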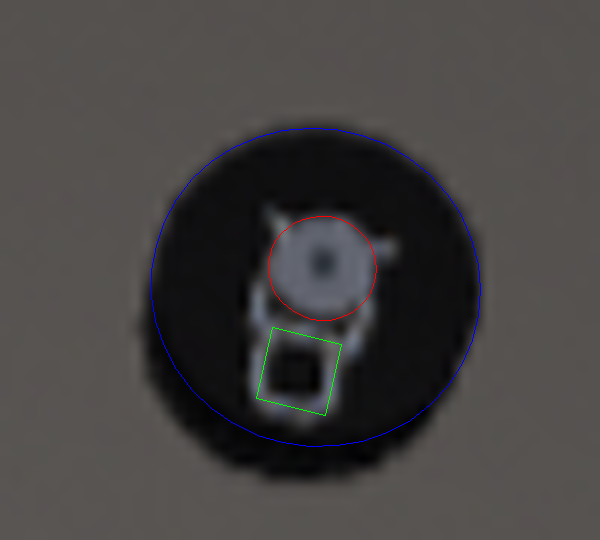

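Emit:
move_arm(rows=[0,0,-15,0,0,0,1,0,0,-12,0,0,0,1,0,0,-6,0,0,0,1,0,0,0,0,0,0,1,0,0,0,0,0,0,1])

```text
time: 7.95
position: [0.4948, 0.0893, 0.0624]
tool_rot: [0.991, -0.131, -0.0, 0.0]
ft_force: [0.2, -0.4, 0.3]
grip_width: 0.0113
```

Run:
```python
from h import *
c=cam("scene");o=robot.get_obs();p=o["position"];print(p.round(4),o["ft_force"].round(2))
h=p+np.array([.0729,-.0195,0])
im=cv2.resize(c["color"][145:185,260:310,::-1],None,fx=14,fy=14,interpolation=cv2.INTER_CUBIC)
for z in (.05,.055,.06,.065):
  X=[h[0],h[1],z]; print(z,((w2px(c,X)-[260,145]+.5)*14).round(0))
cv2.imwrite("pics/s6.png",im)
```

```text
[0.4951 0.0893 0.0627] [ 1.25  0.24 -0.62]
0.05 [358. 388.]
0.055 [359. 363.]
0.06 [361. 338.]
0.065 [362. 312.]
```

View pics/s6.png

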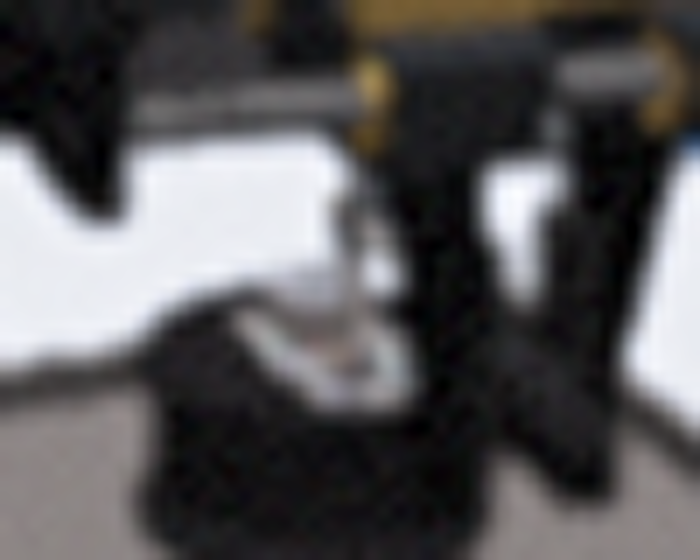

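Emit:
move_arm(rows=[0,0,-3,0,0,0,1,0,0,-2,0,0,0,1,0,0,-1,0,0,0,1,0,0,0,0,0,0,1])

```text
time: 8.4
position: [0.4947, 0.0893, 0.0565]
tool_rot: [0.991, -0.131, -0.0, 0.0]
ft_force: [-0.1, 1.0, -0.6]
grip_width: 0.0114
```

Emit:
move_arm(rows=[0,0,-1,0,0,0,1,0,0,0,0,0,0,1])

```text
time: 8.6
position: [0.4948, 0.0893, 0.0555]
tool_rot: [0.991, -0.131, -0.0, 0.0]
ft_force: [0.4, -0.7, -0.7]
grip_width: 0.0114
```

Emit:
move_arm(rows=[0,0,-1,0,0,0,1,0,0,0,0,0,0,1])

```text
time: 8.8
position: [0.4948, 0.0893, 0.0545]
tool_rot: [0.991, -0.131, -0.0, -0.0]
ft_force: [-0.4, 0.1, -0.7]
grip_width: 0.0114
```

Emit:
move_arm(rows=[0,0,-1,0,0,0,1,0,0,0,0,0,0,1])

```text
time: 9.0
position: [0.4948, 0.0893, 0.0535]
tool_rot: [0.991, -0.131, 0.0, -0.0]
ft_force: [0.2, 0.8, -0.1]
grip_width: 0.0111
```

Emit:
move_arm(rows=[0,0,-0.5,0,0,0,1,0,0,0,0,0,0,1])

```text
time: 9.2
position: [0.4948, 0.0893, 0.0531]
tool_rot: [0.991, -0.131, 0.0, 0.0]
ft_force: [-0.3, 1.3, 0.7]
grip_width: 0.0116
```

Run:
```python
from h import *
c=cam("scene");o=robot.get_obs();p=o["position"];print(p.round(4),o["ft_force"].round(2),o["moment"].round(3),o["tool_rot"].round(4))
h=p+np.array([.0729,-.0195,0])
im=cv2.resize(c["color"][145:185,260:310,::-1],None,fx=14,fy=14,interpolation=cv2.INTER_CUBIC)
cv2.imwrite("pics/s7.png",im)
```

```text
[0.4948 0.0893 0.0531] [-0.45  0.86  0.34] [ 0.086  0.002 -0.033] [ 0.9914 -0.1312  0.     -0.    ]
```

View pics/s7.png

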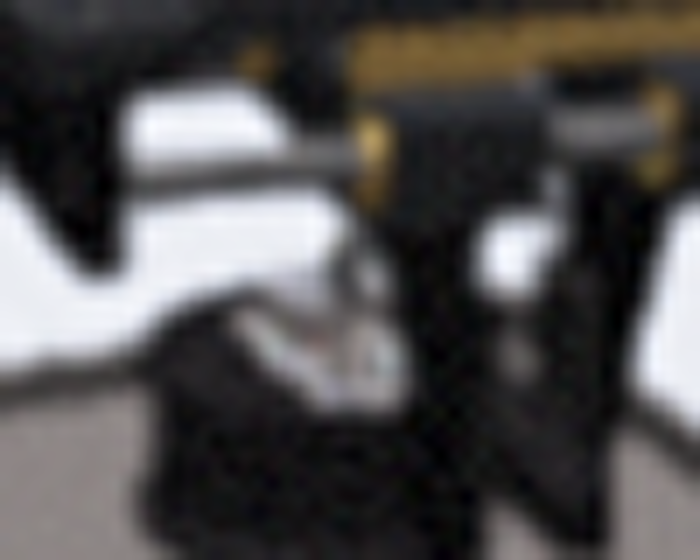

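Emit:
move_arm(rows=[0,0,-0.5,0,0,0,1,0,0,0,0,0,0,1])

```text
time: 9.45
position: [0.4948, 0.0893, 0.0526]
tool_rot: [0.991, -0.131, 0.0, -0.0]
ft_force: [-1.0, 0.2, 1.5]
grip_width: 0.0116
```

Run:
```python
from h import *
o=robot.get_obs();print(o["position"].round(4),o["ft_force"].round(2),o["moment"].round(3))
```

```text
[0.4948 0.0893 0.0526] [-1.01  0.25  1.52] [0.004 0.02  0.064]
```

Emit:
move_arm(rows=[0,0,-0.5,0,0,0,1,0,0,0,0,0,0,1])

```text
time: 9.65
position: [0.4947, 0.0893, 0.0521]
tool_rot: [0.991, -0.131, -0.0, -0.0]
ft_force: [-0.4, 0.5, 2.2]
grip_width: 0.0116
```

Run:
```python
from h import *
for i in range(3):
    robot.camera("scene");o=robot.get_obs();print(o["position"].round(5),o["ft_force"].round(2),o["moment"].round(3))
```

```text
[0.49472 0.08934 0.05213] [-0.77  0.41  3.11] [ 0.03  -0.019  0.029]
[0.49471 0.08936 0.05213] [-1.65 -0.29  2.54] [0.097 0.048 0.012]
[0.49473 0.08935 0.05213] [-2.34  1.11  3.97] [ 0.041 -0.006  0.03 ]
```

Emit:
move_arm(rows=[-1,0.26,0,0,0,0,1,-1,0.26,0,0,0,0,1,-1,0.26,0,0,0,0,1])

```text
time: 10.1
position: [0.4931, 0.0899, 0.0522]
tool_rot: [0.991, -0.131, 0.001, -0.0]
ft_force: [2.4, 0.1, 0.9]
grip_width: 0.0116
```

Emit:
move_arm(rows=[-1,0.26,0,0,0,0,1,0,0,0,0,0,0,1])

```text
time: 10.3
position: [0.4909, 0.0904, 0.0521]
tool_rot: [0.991, -0.131, 0.0, -0.0]
ft_force: [0.5, 0.1, 1.9]
grip_width: 0.0114
```

Emit:
move_arm(rows=[-1,0.26,0,0,0,0,1,0,0,0,0,0,0,1])

```text
time: 10.5
position: [0.4898, 0.0906, 0.0521]
tool_rot: [0.991, -0.131, 0.0, -0.0]
ft_force: [1.4, -0.4, 2.6]
grip_width: 0.0115
```

Emit:
move_arm(rows=[-1,0.26,0,0,0,0,1,0,0,0,0,0,0,1])

```text
time: 10.7
position: [0.4888, 0.0909, 0.0521]
tool_rot: [0.991, -0.131, 0.0, -0.0]
ft_force: [1.1, -0.5, 1.8]
grip_width: 0.0113
```

Emit:
move_arm(rows=[-1,0.26,0,0,0,0,1,0,0,0,0,0,0,1])

```text
time: 10.9
position: [0.4884, 0.0911, 0.0521]
tool_rot: [0.991, -0.131, 0.001, -0.0]
ft_force: [2.7, -0.2, 1.9]
grip_width: 0.0113
```

Emit:
move_arm(rows=[-1,0.26,0,0,0,0,1,0,0,0,0,0,0,1])

```text
time: 11.1
position: [0.4879, 0.0913, 0.0522]
tool_rot: [0.991, -0.131, 0.001, -0.0]
ft_force: [4.1, -1.3, 0.9]
grip_width: 0.0112
```

Emit:
move_arm(rows=[-1,0.26,0,0,0,0,1,0,0,0,0,0,0,1])

```text
time: 11.3
position: [0.4874, 0.0915, 0.0523]
tool_rot: [0.991, -0.131, 0.002, -0.0]
ft_force: [5.2, -1.2, 1.1]
grip_width: 0.0115
```

Run:
```python
from h import *
c=cam("scene");o=robot.get_obs();p=o["position"];print(p.round(4),o["ft_force"].round(2),o["moment"].round(3),o["tool_rot"].round(4))
im=cv2.resize(c["color"][145:185,260:310,::-1],None,fx=14,fy=14,interpolation=cv2.INTER_CUBIC)
cv2.imwrite("pics/s8.png",im)
```

```text
[0.4874 0.0914 0.0523] [ 4.55 -1.33  0.73] [-0.171 -0.95   0.013] [ 9.913e-01 -1.313e-01  1.600e-03 -1.000e-04]
```

View pics/s8.png

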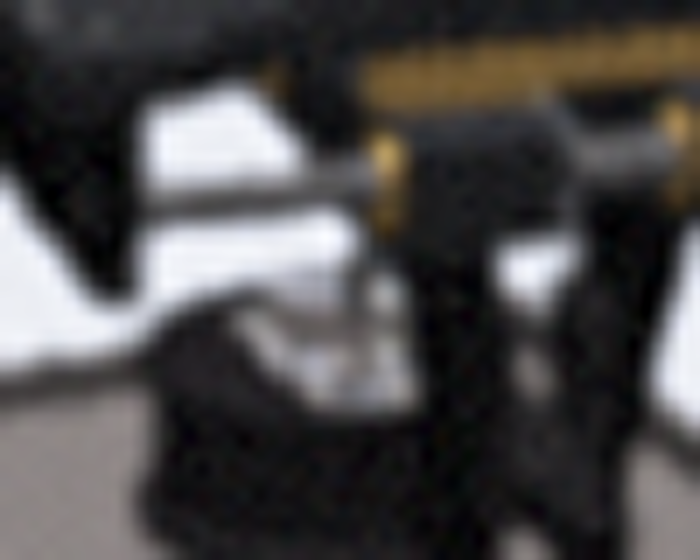

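Emit:
move_arm(rows=[-1,0.26,-0.3,0,0,0,1,0,0,0,0,0,0,1])

```text
time: 11.55
position: [0.4871, 0.0916, 0.0521]
tool_rot: [0.991, -0.131, 0.002, -0.0]
ft_force: [5.8, -2.1, 0.4]
grip_width: 0.0114
```

Emit:
move_arm(rows=[-1,0.26,-0.2,0,0,0,1,0,0,0,0,0,0,1])

```text
time: 11.75
position: [0.4869, 0.0918, 0.052]
tool_rot: [0.991, -0.131, 0.003, -0.0]
ft_force: [7.3, -1.9, 0.6]
grip_width: 0.0112
```

Emit:
move_arm(rows=[-1,0.26,-0.2,0,0,0,1,0,0,0,0,0,0,1])

```text
time: 11.95
position: [0.4866, 0.0919, 0.0519]
tool_rot: [0.991, -0.131, 0.004, -0.0]
ft_force: [7.6, -1.9, 0.3]
grip_width: 0.0114
```

Emit:
move_arm(rows=[0,0,-0.6,0,0,0,1,0,0,0,0,0,0,1])

```text
time: 12.15
position: [0.4865, 0.092, 0.0514]
tool_rot: [0.991, -0.131, 0.004, -0.0]
ft_force: [6.8, -1.1, 1.3]
grip_width: 0.0111
```

Run:
```python
from h import *
for i in range(3):
    robot.camera("scene");o=robot.get_obs();print(o["position"].round(5),o["ft_force"].round(2),o["moment"].round(3),o["tool_rot"].round(4))
```

```text
[0.48648 0.09199 0.05135] [ 6.58 -1.85  1.51] [-0.364 -1.338 -0.064] [ 9.913e-01 -1.313e-01  3.800e-03 -2.000e-04]
[0.48651 0.09198 0.05139] [ 6.99 -2.7   1.57] [-0.323 -1.348  0.011] [ 9.913e-01 -1.313e-01  3.800e-03 -2.000e-04]
[0.48646 0.09197 0.05138] [ 7.52 -2.17  1.28] [-0.289 -1.445 -0.013] [ 9.913e-01 -1.313e-01  3.800e-03 -2.000e-04]
```

Emit:
move_arm(rows=[-1,0.26,-0.3,0,0,0,1,0,0,0,0,0,0,1])

```text
time: 12.5
position: [0.4864, 0.0921, 0.0512]
tool_rot: [0.991, -0.131, 0.005, -0.0]
ft_force: [8.9, -1.5, 0.2]
grip_width: 0.0113
```

Emit:
move_arm(rows=[-1,0.26,-0.3,0,0,0,1,0,0,0,0,0,0,1])

```text
time: 12.7
position: [0.4861, 0.0923, 0.0511]
tool_rot: [0.991, -0.131, 0.006, -0.0]
ft_force: [8.7, -2.2, 1.5]
grip_width: 0.0111
```

Emit:
move_arm(rows=[-1,0.26,-0.3,0,0,0,1,0,0,0,0,0,0,1])

```text
time: 12.9
position: [0.4858, 0.0925, 0.0509]
tool_rot: [0.991, -0.131, 0.006, -0.0]
ft_force: [8.7, -3.6, 0.5]
grip_width: 0.0115
```

Emit:
move_arm(rows=[-1,0.26,-0.5,0,0,0,1,0,0,0,0,0,0,1])

```text
time: 13.1
position: [0.4856, 0.0926, 0.0505]
tool_rot: [0.991, -0.131, 0.007, -0.0]
ft_force: [9.8, -2.5, 2.0]
grip_width: 0.0113
```

Run:
```python
from h import *
c=cam("scene");o=robot.get_obs();p=o["position"];print(p.round(4),o["ft_force"].round(2),o["moment"].round(3),o["tool_rot"].round(4))
im=cv2.resize(c["color"][140:190,250:320,::-1],None,fx=11,fy=11,interpolation=cv2.INTER_CUBIC)
cv2.imwrite("pics/s9.png",im)
```

```text
[0.4856 0.0926 0.0505] [ 9.78 -2.99  1.34] [-0.549 -1.905 -0.046] [ 9.913e-01 -1.313e-01  7.100e-03 -4.000e-04]
```

View pics/s9.png

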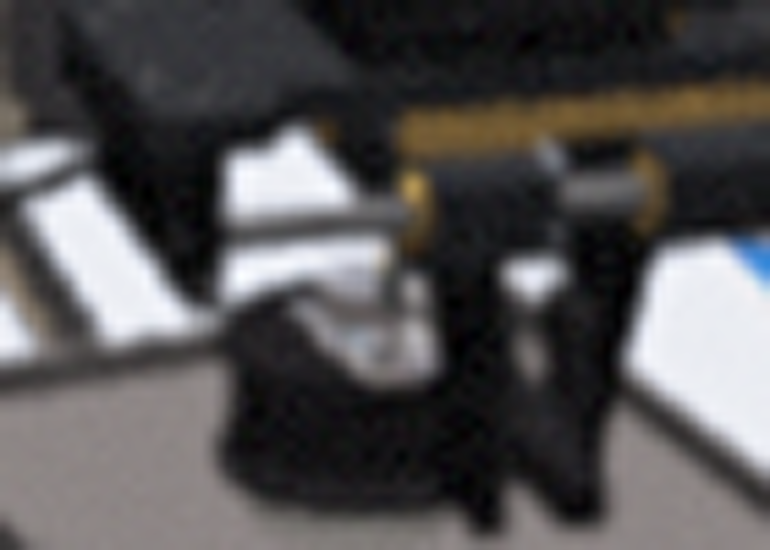

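Emit:
move_arm(rows=[-1,0.26,-0.2,0,0,0,1,0,0,0,0,0,0,1])

```text
time: 13.35
position: [0.4851, 0.0928, 0.0505]
tool_rot: [0.991, -0.131, 0.008, -0.0]
ft_force: [10.5, -4.0, 1.3]
grip_width: 0.0115
```

Emit:
move_arm(rows=[-1,0.26,-0.3,0,0,0,1,0,0,0,0,0,0,1])

```text
time: 13.55
position: [0.4847, 0.093, 0.0502]
tool_rot: [0.991, -0.131, 0.008, -0.0]
ft_force: [11.5, -2.9, 1.2]
grip_width: 0.0111
```

Emit:
move_arm(rows=[-1,0.26,-0.3,0,0,0,1,0,0,0,0,0,0,1])

```text
time: 13.75
position: [0.4841, 0.0933, 0.05]
tool_rot: [0.991, -0.131, 0.009, -0.001]
ft_force: [11.4, -3.2, 1.3]
grip_width: 0.0118
```

Emit:
move_arm(rows=[-1,0.26,-0.2,0,0,0,1,0,0,0,0,0,0,1])

```text
time: 13.95
position: [0.483, 0.0935, 0.0499]
tool_rot: [0.991, -0.131, 0.009, -0.001]
ft_force: [10.6, -3.0, 3.6]
grip_width: 0.0114
```

Emit:
move_arm(rows=[-1,0.26,-0.2,0,0,0,1,0,0,0,0,0,0,1])

```text
time: 14.15
position: [0.4742, 0.0947, 0.0485]
tool_rot: [0.991, -0.131, 0.0, -0.0]
ft_force: [-0.7, -0.2, -0.2]
grip_width: 0.0115
```

Run:
```python
from h import *
c=cam("scene");o=robot.get_obs();p=o["position"];print(p.round(4),o["ft_force"].round(2),o["moment"].round(3),o["tool_rot"].round(4))
im=cv2.resize(c["color"][140:190,250:320,::-1],None,fx=11,fy=11,interpolation=cv2.INTER_CUBIC)
cv2.imwrite("pics/s10.png",im)
c=cam("top"); cv2.imwrite("pics/t10.png",cv2.resize(c["color"][120:190,240:330,::-1],None,fx=8,fy=8,interpolation=cv2.INTER_CUBIC))
```

```text
[0.4717 0.0949 0.0479] [ 0.09 -0.16  0.05] [ 0.083  0.036 -0.025] [ 9.913e-01 -1.314e-01 -2.500e-03  1.000e-04]
```

View pics/s10.png

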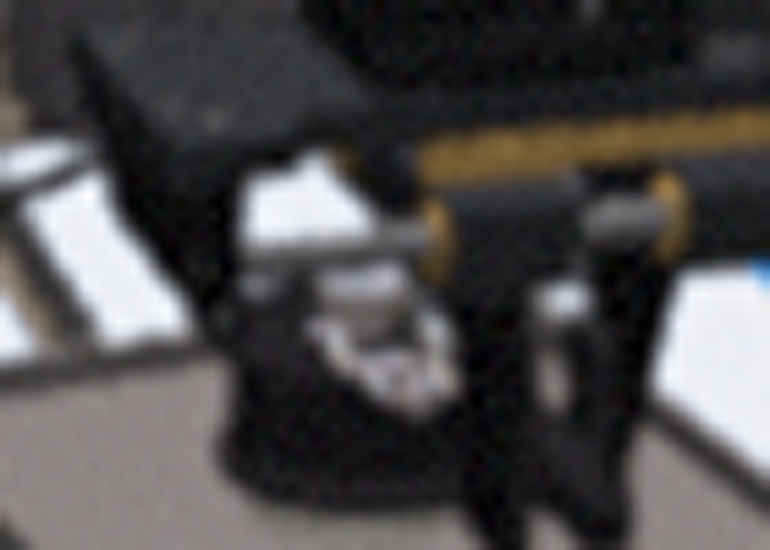

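View pics/t10.png

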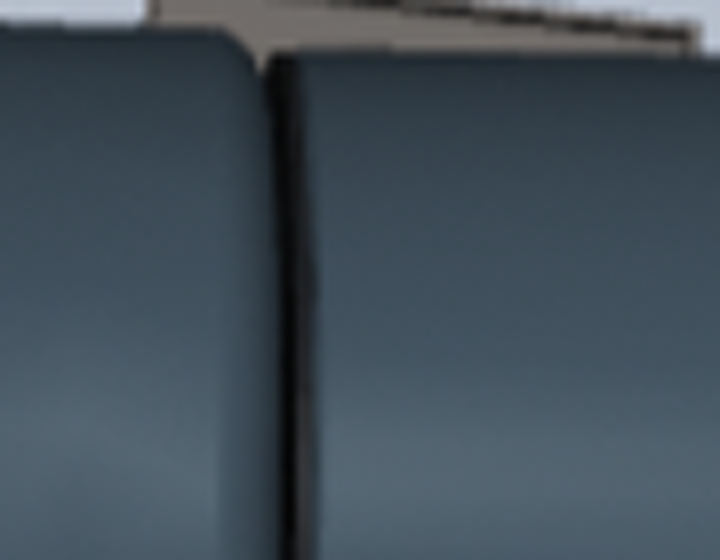

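Run:
```python
from h import *
c=cam("scene");o=robot.get_obs();p=o["position"];print(p.round(4),o["ft_force"].round(2),o["tool_rot"].round(4))
for z in (.05,.054,.058,.07): print(z,((w2px(c,[p[0]+.0729,p[1]-.0195,z])-[265,145]+.5)*20).round(0))
for X in ([.5675,.07,.052],[.554,.0735,.052],[.5446,.0754,.052]): print(X,((w2px(c,X)-[265,145]+.5)*20).round(0))
im=cv2.resize(c["color"][145:175,265:305,::-1],None,fx=20,fy=20,interpolation=cv2.INTER_CUBIC)
im=np.clip(im.astype(float)*1.6,0,255).astype(np.uint8)
cv2.imwrite("pics/s11.png",im)
im=cv2.resize(c["color"][100:200,240:373,::-1],None,fx=6,fy=6,interpolation=cv2.INTER_CUBIC)
im=np.clip(im.astype(float)*1.6,0,255).astype(np.uint8)
cv2.imwrite("pics/s12.png",im)
```

```text
[0.4706 0.0951 0.0475] [ 0.43 -0.85 -0.21] [ 9.913e-01 -1.312e-01 -3.200e-03  2.000e-04]
0.05 [484. 632.]
0.054 [485. 603.]
0.058 [487. 573.]
0.07 [491. 484.]
[0.5675, 0.07, 0.052] [413. 542.]
[0.554, 0.0735, 0.052] [451. 585.]
[0.5446, 0.0754, 0.052] [481. 614.]
```

View pics/s11.png

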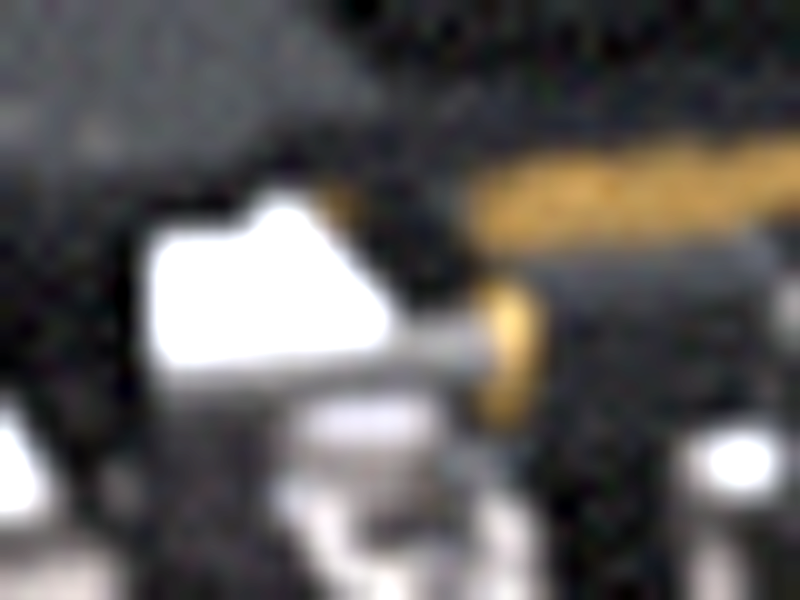

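View pics/s12.png

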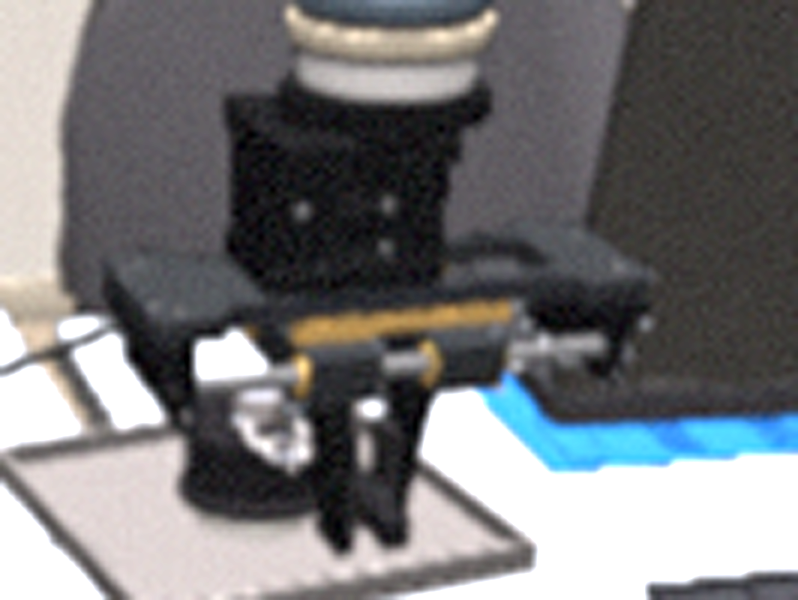

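Emit:
move_arm(rows=[-1.5,0.4,0,0,0,0,1,-1.5,0.4,0,0,0,0,1,-1.5,0.4,0,0,0,0,1,-1.5,0.4,0,0,0,0,1,-1.5,0.4,0,0,0,0,1,-1.5,0.4,0,0,0,0,1,0,0,0,0,0,0,1])

```text
time: 15.0
position: [0.4644, 0.0972, 0.0481]
tool_rot: [0.991, -0.131, -0.0, 0.0]
ft_force: [0.7, -0.4, -0.3]
grip_width: 0.0111
```

```bash
cat > lk.py <<'E'
from h import *
import sys
c=cam("scene");o=robot.get_obs();p=o["position"];print(p.round(4),o["ft_force"].round(2),o["moment"].round(3),o["tool_rot"].round(4),o["time"])
im=cv2.resize(c["color"][140:195,255:325,::-1],None,fx=11,fy=10.9,interpolation=cv2.INTER_CUBIC)
im=np.clip(im.astype(float)*1.5,0,255).astype(np.uint8)
cv2.imwrite(f"pics/k{sys.argv[1]}.png",im)
print("tip",((w2px(c,[p[0]+.0729,p[1]-.0195,.047])-[255,140]+.5)*11).round(0))
E
python3 lk.py 1
```

```text
[0.4646 0.0972 0.0482] [ 0.52  0.54 -0.24] [0.039 0.041 0.057] [ 9.914e-01 -1.312e-01 -1.000e-04  0.000e+00] 15.05
tip [383. 426.]
```

View pics/k1.png

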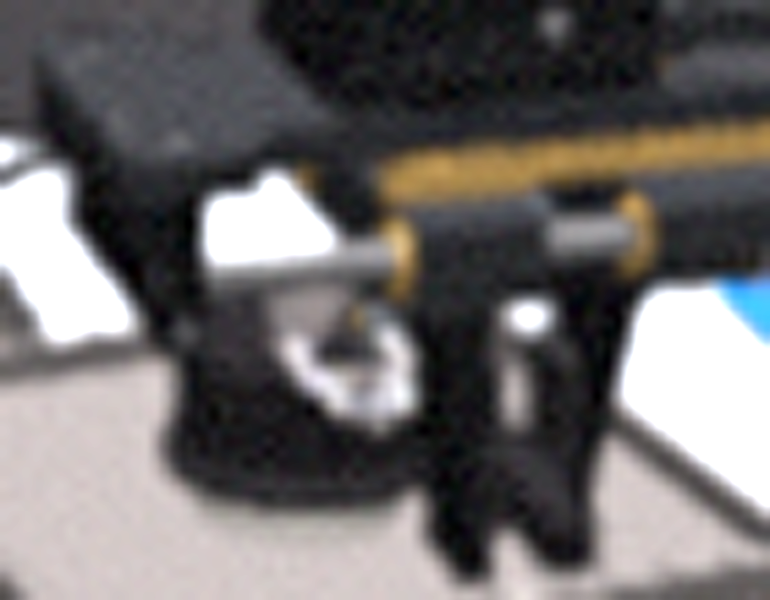

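Emit:
move_arm(rows=[-1.5,0.4,0,0,0,0,1,-1.5,0.4,0,0,0,0,1,-1.5,0.4,0,0,0,0,1,-1.5,0.4,0,0,0,0,1,-1.5,0.4,0,0,0,0,1,-1.5,0.4,0,0,0,0,1,0,0,0,0,0,0,1])

```text
time: 15.75
position: [0.4554, 0.0997, 0.0481]
tool_rot: [0.991, -0.131, -0.0, 0.0]
ft_force: [0.6, 0.8, -1.2]
grip_width: 0.0115
```

```bash
python3 lk.py 2
```

```text
[0.4556 0.0996 0.0481] [ 0.91 -0.24 -1.35] [0.026 0.023 0.017] [ 9.914e-01 -1.312e-01 -2.000e-04  0.000e+00] 15.8
tip [398. 443.]
```

View pics/k2.png

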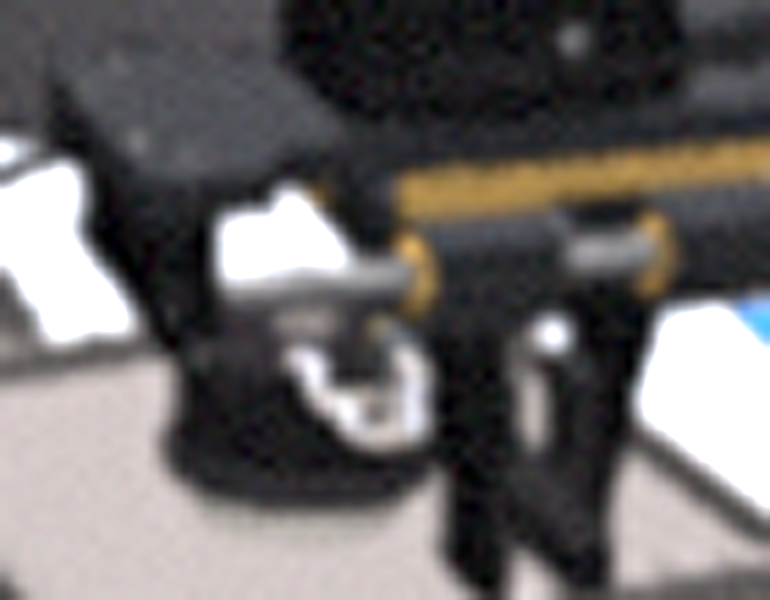

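Emit:
move_arm(rows=[-1.5,0.4,0,0,0,0,1,-1.5,0.4,0,0,0,0,1,-1.5,0.4,0,0,0,0,1,-1.5,0.4,0,0,0,0,1,-1.5,0.4,0,0,0,0,1,-1.5,0.4,0,0,0,0,1,0,0,0,0,0,0,1])

```text
time: 16.5
position: [0.4464, 0.1021, 0.0481]
tool_rot: [0.991, -0.131, -0.0, 0.0]
ft_force: [-0.2, 0.1, -0.7]
grip_width: 0.0112
```

```bash
python3 lk.py 3
```

```text
[0.4466 0.102  0.0481] [-0.33 -0.42  0.04] [ 0.061 -0.009 -0.01 ] [ 9.914e-01 -1.312e-01 -1.000e-04  0.000e+00] 16.55
tip [412. 460.]
```

View pics/k3.png

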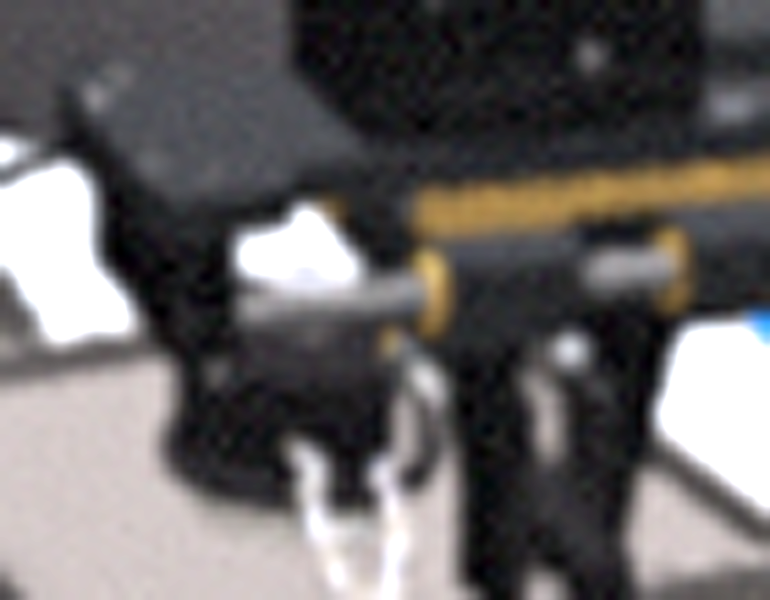

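Emit:
move_arm(rows=[0,0,0,0,0,0,1,0,0,0,0,0,0,1,0,0,0,0,0,0,1,0,0,0,0,0,0,1])

```text
time: 16.95
position: [0.4469, 0.1019, 0.0481]
tool_rot: [0.991, -0.131, 0.0, -0.0]
ft_force: [0.2, -1.0, -1.3]
grip_width: 0.0114
```

```bash
sed -i 's/140:195/145:200/' lk.py; python3 lk.py 4
```

```text
[0.4468 0.102  0.0481] [-0.14 -0.3  -0.95] [ 0.025  0.001 -0.01 ] [ 0.9913 -0.1313  0.     -0.    ] 17.0
tip [411. 459.]
```

View pics/k4.png

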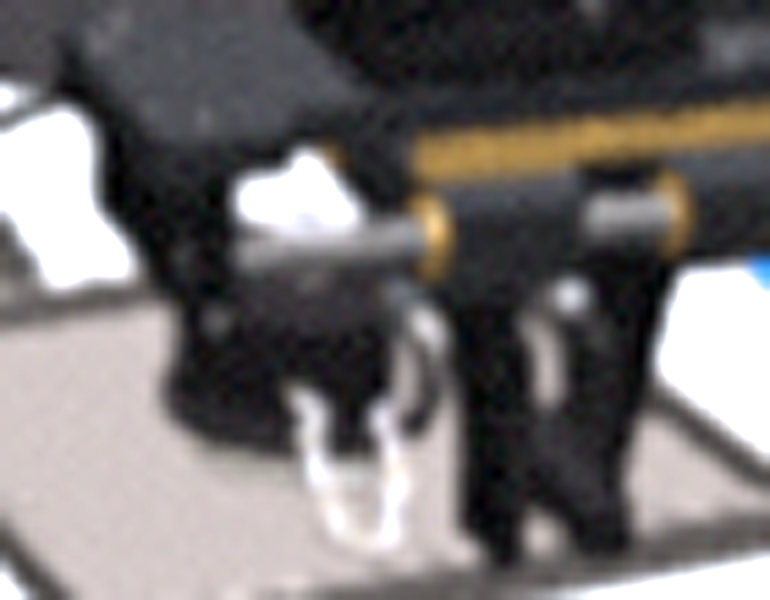

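Emit:
move_arm(rows=[0,0,5,0,0,0,1,0,0,10,0,0,0,1,0,0,15,0,0,0,1,0,0,15,0,0,0,1,0,0,15,0,0,0,1,0,20,5,0,0,0.038,1,0,40,0,0,0,0.038,1,0,40,0,0,0,0.038,1,-1,40,0,0,0,0.038,1,-2,28,0,0,0,0.038,1,-1,8,0,0,0,0,1,0,0,0,0,0,0,1])

```text
time: 18.2
position: [0.4424, 0.2787, 0.1137]
tool_rot: [0.999, -0.036, 0.0, 0.0]
ft_force: [0.0, -0.4, -0.1]
grip_width: 0.0117
```

Run:
```python
from h import *
c=cam("scene");o=robot.get_obs();p=o["position"];print(p.round(4),o["ft_force"].round(2),o["tool_rot"].round(4),o["time"])
im=cv2.resize(c["color"][150:250,180:310,::-1],None,fx=6,fy=6,interpolation=cv2.INTER_CUBIC); cv2.imwrite("pics/m1.png",np.clip(im*1.3,0,255).astype(np.uint8))
c=cam("top"); im=cv2.resize(c["color"][100:220,170:330,::-1],None,fx=5,fy=5,interpolation=cv2.INTER_CUBIC); cv2.imwrite("pics/m2.png",im)
```

```text
[0.4424 0.2777 0.1135] [-0.3  -0.31 -0.57] [ 9.993e-01 -3.630e-02 -0.000e+00  3.000e-04] 18.25
```

View pics/m1.png

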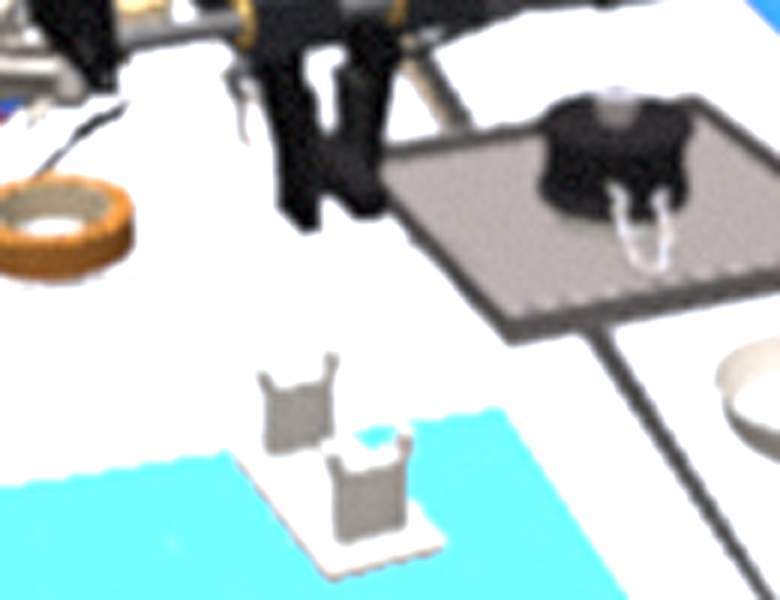

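View pics/m2.png

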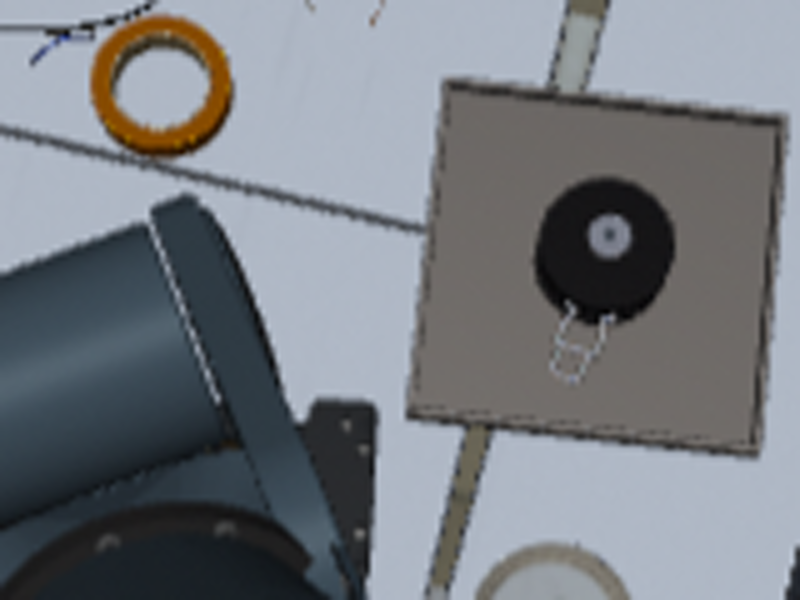

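Run:
```python
from h import *
c=cam("scene");p=robot.get_obs()["position"];print(p.round(4))
im=c["color"][150:185,205:250,::-1]; im=cv2.resize(im,None,fx=16,fy=16,interpolation=cv2.INTER_CUBIC)
def d(X,col):
    u=((w2px(c,X)-[205,150]+.5)*16).astype(int); print(u); cv2.circle(im,(int(u[0]),int(u[1])),2,col,-1)
for z in (-.0026,.0024,.0074): d([p[0]+.0753,p[1]-.0055,p[2]+z],(0,0,255))
d([p[0]+.0379,p[1]-.0027,p[2]+.019],(0,255,0));d([p[0]+.0753,p[1]-.0055,p[2]+.019],(0,255,0))
cv2.imwrite("pics/m3.png",im)
```

```text
[0.4426 0.2768 0.1133]
[267 374]
[266 339]
[265 304]
[370 325]
[262 223]
```

View pics/m3.png

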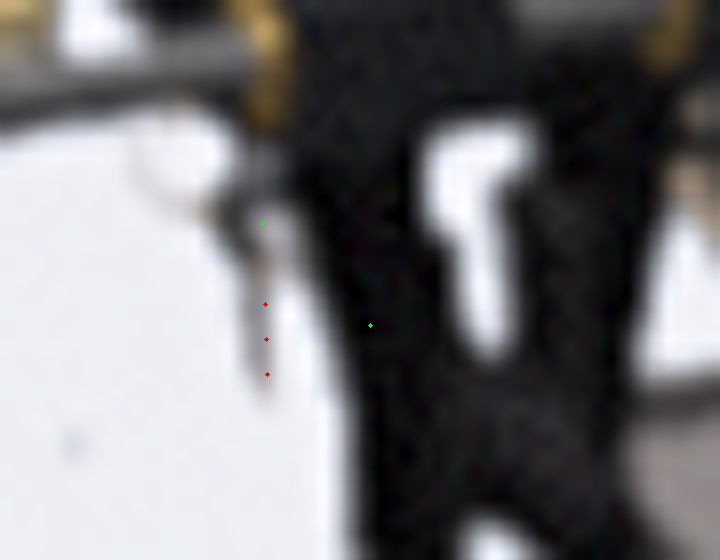

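Emit:
move_arm(rows=[0,0,-20,0,0,0,1,0,0,-20,0,0,0,1,0,0,-15,0,0,0,1,0,0,-5,0,0,0,1,0,0,0,0,0,0,1,0,0,0,0,0,0,1,0,0,0,0,0,0,1,0,0,0,0,0,0,1])

```text
time: 19.15
position: [0.4433, 0.2781, 0.0539]
tool_rot: [0.999, -0.037, 0.001, -0.0]
ft_force: [0.6, 0.3, -1.0]
grip_width: 0.0115
```

Run:
```python
from h import *
c=cam("scene");o=robot.get_obs();p=o["position"];print(p.round(4),o["ft_force"].round(2),o["tool_rot"].round(4))
im=cv2.resize(c["color"][180:245,195:275,::-1],None,fx=9,fy=9,interpolation=cv2.INTER_CUBIC); cv2.imwrite("pics/m4.png",np.clip(im*1.2,0,255).astype(np.uint8))
```

```text
[0.4432 0.2781 0.0538] [ 0.53  0.26 -0.02] [ 9.993e-01 -3.660e-02  6.000e-04 -2.000e-04]
```

View pics/m4.png

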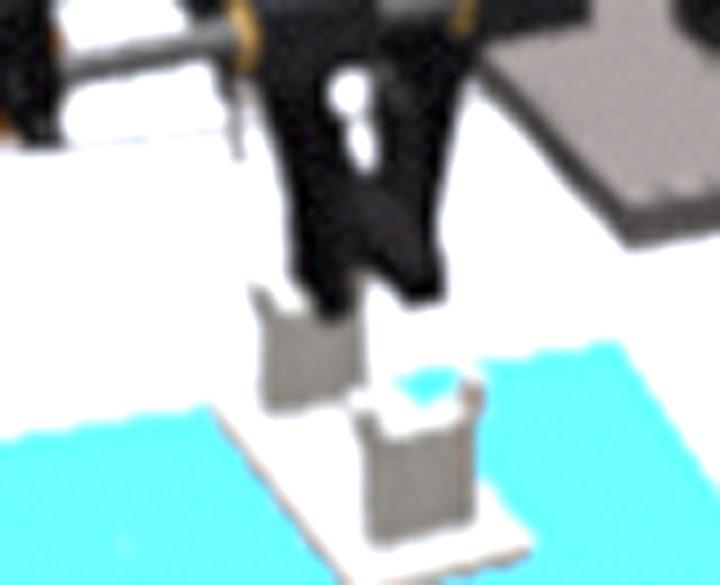

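Emit:
move_arm(rows=[0,0,-10,0,0,0,1,0,0,-8,0,0,0,1,0,0,-5,0,0,0,1,0,0,-2,0,0,0,1,0,0,0,0,0,0,1,0,0,0,0,0,0,1])

```text
time: 19.8
position: [0.4428, 0.278, 0.028]
tool_rot: [0.999, -0.037, -0.0, 0.0]
ft_force: [0.2, 0.1, -0.3]
grip_width: 0.0116
```

Emit:
move_arm(rows=[0,0,-1,0,0,0,1,0,0,0,0,0,0,1])

```text
time: 20.0
position: [0.4429, 0.278, 0.0273]
tool_rot: [0.999, -0.037, 0.0, -0.0]
ft_force: [0.3, 0.4, 0.1]
grip_width: 0.0113
```

Emit:
move_arm(rows=[0,0,-1,0,0,0,1,0,0,0,0,0,0,1])

```text
time: 20.2
position: [0.4428, 0.278, 0.0262]
tool_rot: [0.999, -0.037, 0.0, -0.0]
ft_force: [-0.4, 0.7, -0.0]
grip_width: 0.0115
```

Emit:
move_arm(rows=[0,0,-0.6,0,0,0,1,0,0,0,0,0,0,1])

```text
time: 20.4
position: [0.4429, 0.278, 0.0256]
tool_rot: [0.999, -0.037, 0.0, -0.0]
ft_force: [-0.1, -0.5, -0.0]
grip_width: 0.0112
```

Run:
```python
from h import *
c=cam("scene");o=robot.get_obs();p=o["position"];print(p.round(4),o["ft_force"].round(2),o["tool_rot"].round(4))
im=cv2.resize(c["color"][180:245,195:275,::-1],None,fx=9,fy=9,interpolation=cv2.INTER_CUBIC); cv2.imwrite("pics/m5.png",np.clip(im*1.2,0,255).astype(np.uint8))
```

```text
[0.4428 0.278  0.0256] [-0.07  0.28 -0.88] [ 0.9993 -0.0366  0.     -0.    ]
```

View pics/m5.png

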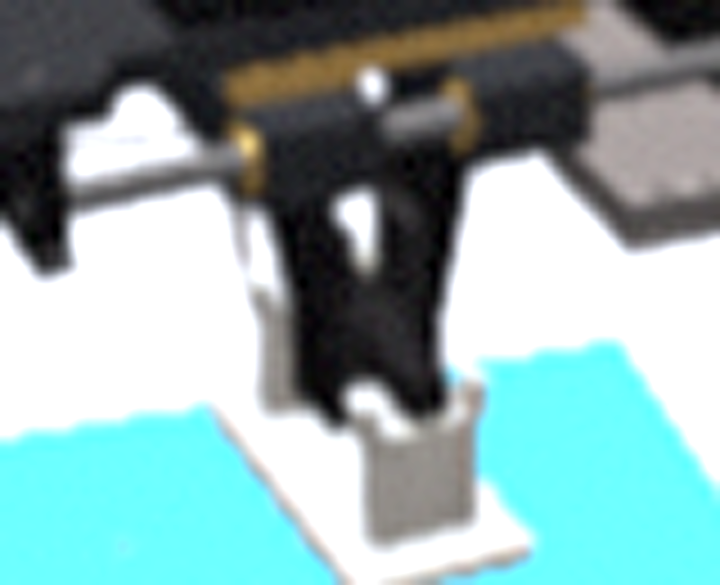

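Emit:
move_arm(rows=[0,0,0,0,0,0,0.8,0,0,0,0,0,0,0.7,0,0,0,0,0,0,0.5,0,0,0,0,0,0,0.5,0,0,0,0,0,0,0.5,0,0,0,0,0,0,0.5], grip_force=10)

```text
time: 21.05
position: [0.4428, 0.278, 0.0256]
tool_rot: [0.999, -0.037, 0.0, -0.0]
ft_force: [0.7, 0.2, -0.3]
grip_width: 0.0422
```

Run:
```python
from h import *
c=cam("scene");o=robot.get_obs();p=o["position"];print(p.round(4),o["ft_force"].round(2),o["grip_width"])
im=cv2.resize(c["color"][180:245,195:275,::-1],None,fx=9,fy=9,interpolation=cv2.INTER_CUBIC); cv2.imwrite("pics/m6.png",np.clip(im*1.2,0,255).astype(np.uint8))
```

```text
[0.4428 0.278  0.0256] [ 0.21  0.83 -0.1 ] 0.04248928640472873
```

View pics/m6.png

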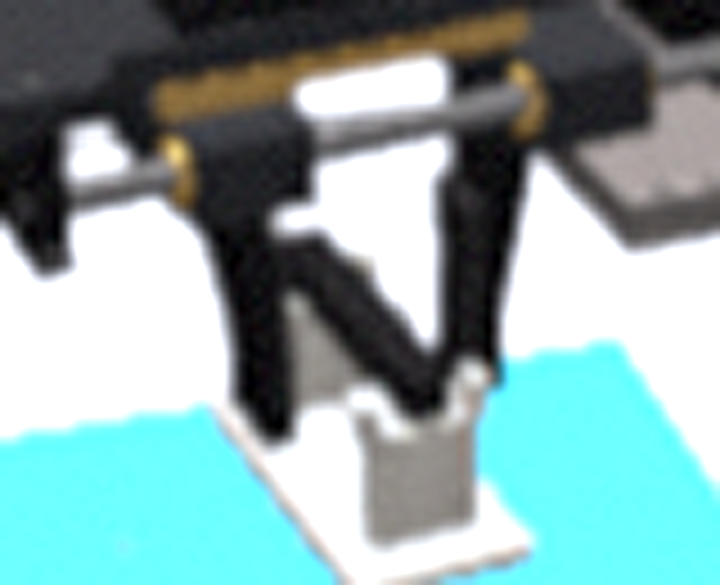

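Emit:
move_arm(rows=[0,0,5,0,0,0,0.4,0,0,15,0,0,0,0.4,0,0,30,0,0,0,0.4,0,0,40,0,0,0,0.4,0,0,40,0,0,0,0.4,0,-40,20,0,0,0,0.4,0,-45,0,0,0,0,0.4,0,-45,0,0,0,0,0.4,0,-45,0,0,0,0,0.4,0,-45,0,0,0,0,0.4,0,-45,0,0,0,0,0.4,0,-45,0,0,0,0,0.4])

```text
time: 22.3
position: [0.4425, -0.0338, 0.176]
tool_rot: [0.999, -0.037, 0.0, 0.0]
ft_force: [1.3, -0.3, -0.5]
grip_width: 0.0524
```

Emit:
move_arm(rows=[0,-45,0,0,0,0,0.4,0,-45,0,0,0,0,0.4,0,-20,0,0,0,0,0.4,0,0,0,0,0,0,0.4,0,0,0,0,0,0,0.4,0,0,0,0,0,0,0.4])

```text
time: 22.9
position: [0.4422, -0.1406, 0.1755]
tool_rot: [0.999, -0.036, -0.0, -0.0]
ft_force: [-0.3, -0.2, 0.5]
grip_width: 0.0522
```

Run:
```python
from h import *
c=cam("scene"); cv2.imwrite("pics/f1.png",cv2.resize(c["color"][130:250,190:350,::-1],None,fx=5,fy=5,interpolation=cv2.INTER_CUBIC))
c=cam("top"); cv2.imwrite("pics/f2.png",cv2.resize(c["color"][90:290,160:340,::-1],None,fx=3,fy=3,interpolation=cv2.INTER_CUBIC))
o=robot.get_obs();print(o["position"].round(3),o["ft_force"].round(2),o["time"])
Z={'axle_face':.05,'pick_grip':.045,'rest_seat':.045,'magnet_dish':0,'kapton_roll':0,'flush_cutters':0,'clip':.005}
for k,z in Z.items():
    for d in robot.spot_point("top",k)[:1]: print(k,round(d["conf"],2),px2w(c,*d["at"],z).round(4))
```

```text
[ 0.442 -0.141  0.176] [-0.42  0.42  0.09] 23.0
axle_face 0.91 [0.5923 0.0618 0.05  ]
pick_grip 0.55 [0.4385 0.2703 0.045 ]
rest_seat 0.77 [0.4369 0.284  0.045 ]
magnet_dish 0.63 [0.4018 0.0958 0.    ]
kapton_roll 0.86 [0.6844 0.285  0.    ]
flush_cutters 0.82 [0.2751 0.1975 0.    ]
clip 0.39 [0.5612 0.0745 0.005 ]
```

View pics/f1.png

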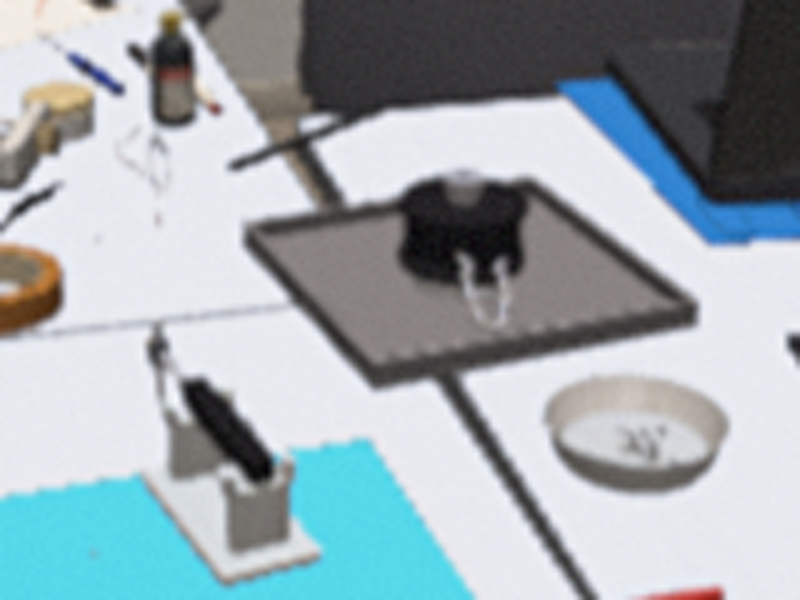

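View pics/f2.png

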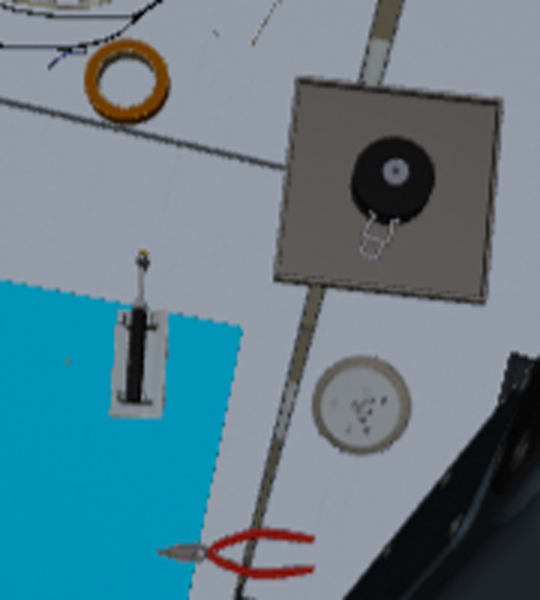

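The final views show the clip in the tray, the pick back in both cradles with its hook down, and the dish, tape and cutters where they were.

```bash
python3 -c "
from rig import robot
print(robot.hand_in())"
```

```text
the job is handed in; nothing more can be done
None
```

I handed the job in at about 23 s: the clip is in the tray, and the pick is back on its rest, hook down and released.

- **Pulling the clip:** I lowered the hook into the eye until it touched the pulley face. The pressing force while lowering and pulling read about 4 N at most. I then pulled in 1 mm steps until the clip snapped off at a reading of about 12 N. That is the top of the 5 to 12 N you gave, and it includes hook friction on the face. From there I dragged it over the edge slowly and it dropped.
- **Final views:** Both cameras show the clip lying in the tray beside the pulley. The pick sits in both cradles as at the start, and the dish, tape and cutters look unmoved. The arm stands clear of everything.
- **Readings that disagreed:**
    - **Snap:** When the clip let go, the arm sprang forward about 11 mm. Its height then read about 5 mm below where the hook had first touched the face, with no force. I put this down to the hook having passed the pulley's edge, because the clip kept following it.
    - **Hook length:** My picture estimate put the tip about 3.5 mm higher than a later view.
    - **Networks:** Some of their final positions differ from the first ones by up to about 8 mm, including the fixed rest. I relied on the pictures for the bystanders instead.

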